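# Find the stamped carton and dispatch it

### The arm

A 7-joint arm with a two-finger parallel gripper is mounted at the origin on a cart in front of the work surface, level with it; the furniture and walls round the work are solid. World frame = base frame: x ahead of the robot, y to its left, z up, the work surface at z = 0. Lengths are in m, angles in degrees, forces in N, time in s.
With the tool pointing down it reaches from about 0.425 to 0.875 m from the base axis. Payload 4.7 kg.
Tool frame: the origin (TCP) lies at the very end of the fingers, on their centre line; the grasp point (between the pads) lies env.hold_point_z behind it (env.hold_point_z is the distance from the TCP to the grasp point, in m); z points along the fingers, y is the line along which they close (so a half turn about z gives the same grasp; the last joint's range is limited). The gripper opens to 87 mm and grips with 3 to 60 N. Pads are 19 mm wide; open, the fingers measure 117 mm over their backs; the gripper's body (75 mm by 190 mm) begins 51 mm behind the grasp point.
Start: joints at [72.141, 18.392, -4.016, 83.108, 1.295, 78.541, -3.26], TCP at [0.208, -0.616, 0.223] pointing down, gripper open.
Joint ranges: [-163.93, 163.93], [-17.29, 119.83], [-79.2, 71.16], [3.27, 140.29], [-89.18, 269.18], [5.43, 117.66], [-154.24, 154.24]. Speed limits (degrees/s): [147.25, 147.25, 180, 180, 180, 180, 180].

### API

Orientations are given as [roll, pitch, yaw] about the fixed x, y, z axes, in that order (R = Rz(yaw) Ry(pitch) Rx(roll)).
In Python, from cell import env gives the robot as it stands.
- The arm moves only by the shell command python3 -m jog 'ROWS' [FORCE]. ROWS is JSON, a list of rows, each an object with "dp": the shift along the tool's x, y, z in cm, a list of three; "twist": the turn about the tool's z in degrees; "fingers": the opening, from 0 (shut) to 1 (fully open). A call has 1 to 8 rows; each row is the pose to reach, as a shift and turn from the pose commanded when the call began, along the tool's axes at that moment; what a row does not reach only later rows make up. A row lasts 1/8 s, in which the tool goes at most 62.5 mm and 10.7 degrees, less where a joint would pass 70% of its speed; a pose out of reach is approached as far as the arm can. A call with a gripper value outside its range is refused whole. The fingers move at their own pace and stop on an object; FORCE is the grip in N (left out, the last holds). Time passes only in rows, so rows that repeat a pose let the fingers close. It gives the time, the measured TCP pose, the force, the opening and the grip force at its end, in the units of the state.
- env.get_obs(): the state, without advancing time (a new reading comes with each control period).
- env.read_camera(name): name is "side" or "top"; returns a dict with "pixels" (420x560x3 uint8, blue, green, red), "depth" (420x560 float32, m along the optical axis (not along the pixel's ray), 0 where there is no reading), "fx", "fy", "cx", "cy" (pixels), "rvec" (rotation vector, rad) and "tvec" (3), from world to camera coordinates, as OpenCV has them. Camera axes: x right, y down, z forward; pixel columns grow to the right and rows downward; lengths in m; the calibration is good to about 2 mm. A picture is of the moment at which its call begins.
- env.sign_off(): hands the job in; it is judged then, once.
The state is a dict: "time_s": time; "qpos": joint angles; "joint_velocities": joint speeds; "effort": joint torques, N m; "tool_pos": TCP position; "tool_rot": TCP orientation; "force": force on the tool from outside, world axes, zero at the start; "wrist_torque": the same for the moment, N m; "grip_width": finger opening in m; "grasp_force": force on a finger pad.
Only numpy, scipy, OpenCV 4.12 (cv2) and the standard library are available. Lean on these libraries where they do the work, as an engineer would, in place of code of your own. Each camera call takes 0.05 s, during which the arm holds its last target. There are 200 camera calls.

### The job

One of the two white cartons carries a red stamp on its underside. Using pushes only, lifting nothing, push the left carton over away from you, then the right one, so that both lie with their undersides facing you; then push the stamped one ahead, still lying like that, until its far end rests on the yellow dispatch tape. Leave the other carton lying where it fell, short of the tape, and do not disturb the bottles.

Things in the scene. Friction and masses are not known exactly. Their poses are not given: they have to be found in the camera images.
- carton_1: white carton with a blue band, like its twin, 50 mm deep (x) x 70 mm wide (y) x 100 mm tall (z), 0.1 to 0.2 kg, upright at the start, a 70 mm wide face turned to the robot within 0.3 rad. Origin: centre of its underside; x away from the robot, z towards its top. Pushed near the top it tips about its far bottom edge and falls over beyond about 27 degrees
- carton_2: white carton with a blue band, like its twin, 50 mm deep (x) x 70 mm wide (y) x 100 mm tall (z), 0.1 to 0.2 kg, upright at the start, a 70 mm wide face turned to the robot within 0.3 rad. Origin: centre of its underside; x away from the robot, z towards its top. Pushed near the top it tips about its far bottom edge and falls over beyond about 27 degrees
- carton_1_mid (a point): centre of that carton's volume, 50 mm above its underside
- carton_2_mid (a point): centre of that carton's volume, 50 mm above its underside
- carton_1_top (a point): centre of that carton's top face, 100 mm above its underside; the far end once it lies tipped away
- carton_2_top (a point): centre of that carton's top face, 100 mm above its underside; the far end once it lies tipped away
- stamp (a point): centre of the red round stamp (46 mm diameter, with a small white tick) on the underside of one of the two cartons; the other underside is plain white. Hidden until that carton is tipped over; which carton is left or right varies
- tape: yellow dispatch tape with thin black borders, flat (under 1 mm, no obstacle), 26 mm wide (x), 560 mm long (y). Origin: its centre; x away from the robot, y to the left. One carton stands left (+y), one right (-y) of its centre, on the robot's side; once tipped over, a carton's far end is some 35 to 85 mm short of the tape's middle line
- dropper: small amber dropper bottle, black rubber teat, 30 mm diameter, 92 mm tall; stands between the two cartons' lanes. Loose; a bystander. Origin: centre of its underside
- spray: nasal spray bottle, white pump on a dark green-labelled bottle, 30 mm diameter, 113 mm tall; stands by the left end of the tape. Loose; a bystander. Origin: centre of its underside
- amber: large dark amber bottle, 66 mm diameter, 155 mm tall; stands to the right of the right carton, nearer than the tape. Loose; a bystander. Origin: centre of its underside

How it is judged (in metres and radians):
On the way, in this order (a step that is already met when the one before it is completed fails the run):
1. the left carton lies tipped away from the robot while the right one still stands (((y of carton_1_mid in the frame of tape above 0 m and (angle between carton_1's own x axis and vertical above 2.9 rad and angle between the z axis of carton_1 and the x axis of tape, either way round below 0.8 rad) and angle between carton_2's own z axis and vertical below 0.3 rad) or (y of carton_2_mid in the frame of tape above 0 m and (angle between carton_2's own x axis and vertical above 2.9 rad and angle between the z axis of carton_2 and the x axis of tape, either way round below 0.8 rad) and angle between carton_1's own z axis and vertical below 0.3 rad))), for 0.2 s.
2. both cartons lie tipped away from the robot, and the stamped one is still short of the tape (angle between each of carton_1, carton_2's own x axis and vertical above 2.9 rad and angle between the z axis of each of carton_1, carton_2 and the x axis of tape, either way round below 0.8 rad and x of carton_1_top in the frame of tape below -0.02 m), for 0.2 s.
At the end, for the whole second after the job is handed in: Both cartons lie at rest, each on its far face, underside towards the robot within 0.8 rad. Stamped one: far end within 13 mm of the tape's middle line, between the tape's ends. Other one: far end 25 mm or more short of that line, centre within 140 mm of its start (angle between each of carton_1, carton_2's own x axis and vertical above 2.9 rad and angle between the z axis of each of carton_1, carton_2 and the x axis of tape, either way round below 0.8 rad and x of carton_1_top in the frame of tape between -0.013 and 0.013 m and y of carton_1_top in the frame of tape between -0.27 and 0.27 m and x of carton_2_top in the frame of tape below -0.025 m and distance of carton_2_mid from where it was at the start of the episode below 0.14 m and linear speed of each of carton_1, carton_2 below 0.01 m/s); the robot touches nothing.
It fails at once if a carton is lifted (its centre more than 80 mm above the table; tipping alone raises it to 56 mm) (height (world z) of any of carton_1_mid, carton_2_mid above 0.08 m).
It fails at once if the plain carton is pushed onto the tape (far end beyond 15 mm short of its middle line) (x of carton_2_top in the frame of tape above -0.015 m).
It fails at once if a bystander bottle is moved more than 20 mm or tipped more than 0.3 rad (distance of any of dropper, spray, amber from where it was at the start of the episode above 0.02 m or angle between any of dropper, spray, amber's own z axis and vertical above 0.3 rad).
It also fails if it takes over 66 s, if anything falls off the work surface, if the arm or the gripper's body presses on something with over 40 N, if the wrist force passes 120 N, or if a joint passes its speed limit or range.

## Working session

There is one attempt and no reset: what is moved stays moved. The work goes in short steps, Python scripts to look and compute and a shell command to move; the robot and the scene stay as the last step left them, time stands still between calls to the robot, and variables do not carry over. Pictures are saved under pics/ and viewed, at most 10 in all, crops included, and the job is handed in when it is done.

```bash
mkdir -p pics; ls
cat > h.py <<'E'
import numpy as np, cv2
from cell import env
def cam(n):
    c=env.read_camera(n); K=np.array([[c['fx'],0,c['cx']],[0,c['fy'],c['cy']],[0,0,1.]])
    R=cv2.Rodrigues(np.array(c['rvec'],float))[0]; t=np.array(c['tvec'],float).ravel()
    return c,K,R,t
def cloud(c,K,R,t):
    v,u=np.mgrid[:420,:560]; d=c['depth']
    P=np.stack([(u-K[0,2])/K[0,0]*d,(v-K[1,2])/K[1,1]*d,d],-1)
    W=(P-t)@R; W[d==0]=np.nan; return W
def ray(K,R,t,u,v,z):
    o=-R.T@t; r=R.T@np.linalg.inv(K)@[u,v,1]; return o+r*(z-o[2])/r[2]
E
python3 - <<'E'
from h import *
o=env.get_obs(); print(o['time_s'],o['tool_pos'],o['tool_rot'],env.hold_point_z)
ims=[]
for n in('side','top'):
    c,K,R,t=cam(n); cv2.imwrite(f'pics/{n}0.png',c['pixels']); np.savez(f'{n}0.npz',W=cloud(c,K,R,t),px=c['pixels'],K=K,R=R,t=t); print(n,-R.T@t,R[2])
E
```

```text
pics
0.0 [ 0.20784982 -0.61525534  0.22144167] [-1.79886848e+02  4.44157410e-03  1.86705761e+01] 0.0187
side [0.23901304 0.64682883 0.52673349] [ 0.37883095 -0.8063013  -0.4542745 ]
top [ 0.52445722 -0.14138047  1.10956004] [ 0.06750311 -0.01977382 -0.9975231 ]
```

View pics/top0.png

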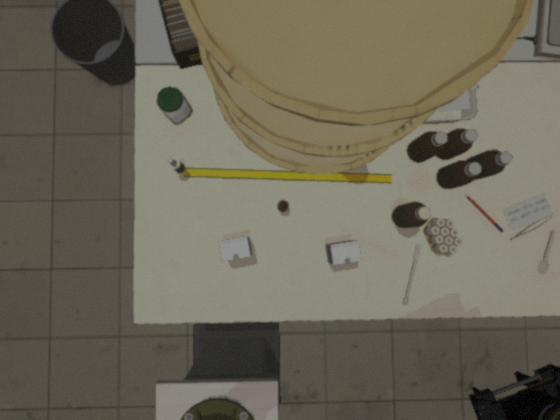

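View pics/side0.png

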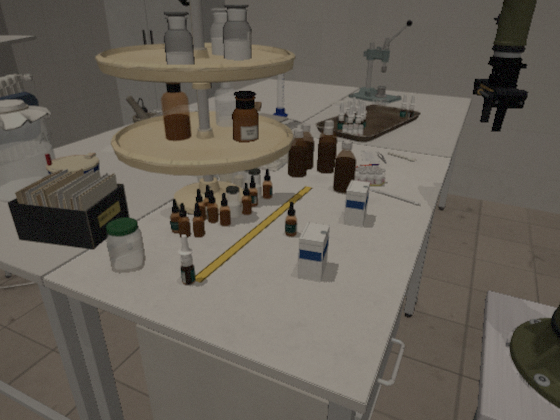

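The top view shows the cartons at about (236,248) and (343,252), dropper (283,207), amber (410,214), spray (178,165) and tape from (185,172) to (391,179). A tiered stand overhangs the tape. Now measuring.

Run:
```python
from h import *
D=np.load('top0.npz');W=D['W'];px=D['px'];K,R,t=D['K'],D['R'],D['t']
hsv=cv2.cvtColor(px,cv2.COLOR_BGR2HSV)
m=((hsv[...,0]>20)&(hsv[...,0]<35)&(hsv[...,1]>200)).astype(np.uint8); m[:150]=0;m[190:]=0
v,u=np.nonzero(m); P=np.array([ray(K,R,t,a,b,0) for a,b in zip(u,v)])
r=cv2.minAreaRect(P[:,:2].astype(np.float32)); print('tape',r, cv2.boxPoints(r).round(3).tolist(), 'z',np.nanmedian(W[v,u,2]))
for n,(u0,v0) in dict(L=(236,248),Rr=(343,250)).items():
    s=np.zeros((420,560),bool); s[v0-35:v0+35,u0-35:u0+35]=1
    s&=np.abs(W[...,2]-.1)<.008
    r=cv2.minAreaRect(W[s][:,:2].astype(np.float32)); print(n,r,s.sum(),np.median(W[s][:,2]),cv2.boxPoints(r).round(3).tolist())
for n,(u0,v0) in dict(drop=(283,207),amber=(412,214),spray=(178,166)).items():
    s=np.zeros((420,560),bool); s[v0-22:v0+22,u0-25:u0+25]=1
    s&=(W[...,2]>.03)&(W[...,2]<.2); s&=hsv[...,0]>=0
    Q=W[s]; print(n,len(Q),Q.min(0).round(3),Q.max(0).round(3),np.median(Q,0).round(3))
# overhanging stand: from both clouds
for f in('top0','side0'):
    W=np.load(f+'.npz')['W'].reshape(-1,3)
    for lo,hi in((.1,.16),(.16,.2),(.2,.25),(.25,.3),(.3,.35),(.35,.5)):
        s=W[(W[:,2]>lo)&(W[:,2]<hi)&(W[:,1]>-.3)&(W[:,1]<.35)&(W[:,0]>.3)&(W[:,0]<1.3)]
        if len(s):print(f,lo,len(s),np.percentile(s,1,axis=0).round(3),np.percentile(s,99,axis=0).round(3))
```

```text
tape ((0.6895545125007629, -0.20061174035072327), (0.5429467558860779, 0.015935517847537994), 87.41914367675781) [[0.6690000295639038, -0.47099998593330383], [0.6850000023841858, -0.47200000286102295], [0.7099999785423279, 0.07000000029802322], [0.6940000057220459, 0.07100000232458115]] z 0.0016328324799713763
L ((0.49766093492507935, -0.059222958981990814), (0.05057675763964653, 0.0704161673784256), 9.678050994873047) 600 0.10038469231089756 [[0.46700000762939453, -0.028999999165534973], [0.4790000021457672, -0.09799999743700027], [0.5289999842643738, -0.09000000357627869], [0.5170000195503235, -0.019999999552965164]]
Rr ((0.4841555953025818, -0.32907816767692566), (0.05016062781214714, 0.07103566080331802), 7.867575168609619) 602 0.10071180893188508 [[0.45399999618530273, -0.296999990940094], [0.46399998664855957, -0.36800000071525574], [0.5139999985694885, -0.3610000014305115], [0.5040000081062317, -0.28999999165534973]]
drop 106 [ 0.591 -0.194  0.031] [ 0.618 -0.166  0.093] [ 0.604 -0.18   0.053]
amber 866 [ 0.522 -0.583  0.03 ] [ 0.608 -0.471  0.161] [ 0.569 -0.492  0.108]
spray 155 [0.7   0.078 0.03 ] [0.728 0.106 0.115] [0.71  0.088 0.078]
top0 0.1 1809 [ 0.475 -0.296  0.1  ] [1.111 0.123 0.14 ]
top0 0.16 1478 [ 0.666 -0.296  0.189] [ 0.826 -0.034  0.2  ]
top0 0.2 802 [ 0.664 -0.297  0.2  ] [ 0.836 -0.03   0.208]
top0 0.35 5362 [ 0.664 -0.297  0.393] [ 0.848 -0.031  0.409]
side0 0.1 2823 [ 0.713 -0.162  0.1  ] [1.296 0.126 0.137]
side0 0.16 6139 [ 0.668 -0.295  0.17 ] [ 1.125 -0.021  0.2  ]
side0 0.2 1551 [ 0.677 -0.296  0.2  ] [ 1.12  -0.029  0.249]
side0 0.25 1160 [ 0.768 -0.298  0.251] [ 0.987 -0.189  0.299]
side0 0.3 511 [ 0.773 -0.298  0.3  ] [ 0.98  -0.197  0.332]
side0 0.35 7521 [ 0.668 -0.297  0.371] [ 1.125 -0.02   0.496]
```

```bash
cat >> h.py <<'E'
from scipy.spatial.transform import Rotation as Ro
def dp(*targets):
    """tool-axis shift in cm, and twist in deg, to targets (x,y,z,yaw)"""
    o=env.get_obs(); Rt=Ro.from_euler('xyz',o['tool_rot'],degrees=True).as_matrix()
    print('t',o['time_s'],'tcp',np.round(o['tool_pos'],4),np.round(o['tool_rot'],2),'F',np.round(o['force'],1))
    for T in targets: print(T,(Rt.T@(np.array(T[:3])-o['tool_pos'])*100).round(2), 'twist',round(o['tool_rot'][2]-T[3],1))
E
python3 -c "
from h import *
dp((.38,-.3,.2,18),(.445,-.068,.16,9))"
```

```text
t 0.1 tcp [ 0.2078 -0.6154  0.2216] [-1.799e+02  1.000e-02  1.867e+01] F [ 0.4 -0.7  0.2]
(0.38, -0.3, 0.2, 18) [ 26.41 -24.36   2.2 ] twist 0.7
(0.445, -0.068, 0.16, 9) [ 39.99 -44.25   6.23] twist 9.7
```

```bash
python3 -m jog '[{"dp":[4,-3.7,0.5],"twist":0,"fingers":0.35},{"dp":[8,-7.4,1],"twist":0,"fingers":0.35},{"dp":[12,-11,1],"twist":0,"fingers":0.35},{"dp":[16,-14.7,1.5],"twist":0,"fingers":0.35},{"dp":[20,-18.4,2],"twist":0,"fingers":0.35},{"dp":[24,-22,2],"twist":2,"fingers":0.35},{"dp":[26.4,-24.4,2],"twist":5,"fingers":0.35},{"dp":[26.4,-24.4,2],"twist":9.7,"fingers":0.35}]' && python3 -c "
from h import *
dp((.445,-.068,.16,9),(.445,-.068,.087,9))"
```

```text
time_s: 1.1
tool_pos: [0.3816, -0.2968, 0.2024]
tool_rot: [-180.0, -0.0, 9.2]
force: [-0.3, -1.6, -0.1]
grip_width: 0.0307
grasp_force: 0.0
t 1.1 tcp [ 0.3816 -0.2968  0.2024] [-179.97   -0.      9.18] F [-0.3 -1.6 -0.1]
(0.445, -0.068, 0.16, 9) [  9.9  -21.58   4.26] twist 0.2
(0.445, -0.068, 0.087, 9) [  9.9  -21.57  11.56] twist 0.2
```

```bash
python3 -m jog '[{"dp":[2,-5,1],"twist":0,"fingers":0.35},{"dp":[4,-10,2],"twist":0,"fingers":0.35},{"dp":[6,-15,3],"twist":0,"fingers":0.35},{"dp":[8,-20,4],"twist":0,"fingers":0.35},{"dp":[9.9,-21.6,5],"twist":0,"fingers":0.35},{"dp":[9.9,-21.6,8.5],"twist":0,"fingers":0.35},{"dp":[9.9,-21.6,11.5],"twist":0,"fingers":0.35},{"dp":[9.9,-21.6,11.5],"twist":0,"fingers":0.35}]' && python3 -c "
from h import *
dp((.535,-.053,.087,9))"
```

```text
time_s: 2.1
tool_pos: [0.4418, -0.0708, 0.0854]
tool_rot: [-179.9, 0.3, 9.0]
force: [0.0, 0.0, 0.5]
grip_width: 0.0308
grasp_force: 0.0
t 2.1 tcp [ 0.4418 -0.0708  0.0854] [-179.85    0.29    9.  ] F [0.  0.  0.5]
(0.535, -0.053, 0.087, 9) [ 9.48 -0.3  -0.2 ] twist -0.0
```

```bash
python3 -m jog '[{"dp":[1,-0.4,0],"twist":0,"fingers":0.35},{"dp":[1.7,-0.4,0],"twist":0,"fingers":0.35},{"dp":[2.4,-0.4,0],"twist":0,"fingers":0.35},{"dp":[3.1,-0.4,0],"twist":0,"fingers":0.35},{"dp":[3.8,-0.4,0],"twist":0,"fingers":0.35},{"dp":[4.4,-0.4,0],"twist":0,"fingers":0.35},{"dp":[5,-0.4,0],"twist":0,"fingers":0.35},{"dp":[5.6,-0.4,0],"twist":0,"fingers":0.35}]'; python3 -c "
from h import *
c,*_=cam('side'); cv2.imwrite('pics/s1.png',cv2.resize(c['pixels'][150:300,250:450],None,fx=3,fy=3))"
```

```text
time_s: 3.1
tool_pos: [0.4992, -0.0586, 0.0875]
tool_rot: [180.0, -0.0, 9.0]
force: [-0.3, 0.3, -0.2]
grip_width: 0.0305
grasp_force: 0.0
```

View pics/s1.png

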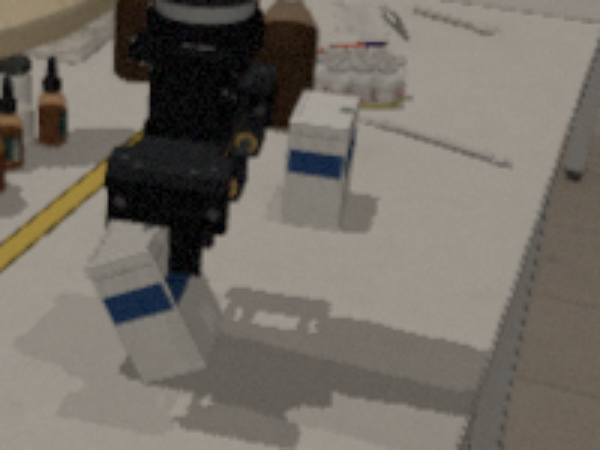

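The carton (crop 140,300) is tilted roughly 20° with the fingers behind it; the right one still stands at (320,160). Carry on pushing.

```bash
python3 -m jog '[{"dp":[0.6,0,0],"twist":0,"fingers":0.35},{"dp":[1.2,0,0],"twist":0,"fingers":0.35},{"dp":[1.8,0,0],"twist":0,"fingers":0.35},{"dp":[2.3,0,0],"twist":0,"fingers":0.35},{"dp":[2.3,0,0],"twist":0,"fingers":0.35},{"dp":[-1,0,0],"twist":0,"fingers":0.35},{"dp":[-6,0,-2],"twist":0,"fingers":0.35},{"dp":[-9,0,-5],"twist":0,"fingers":0.35}]'
cat > look.py <<'E'
from h import *
import sys
n=sys.argv[1]
for cn in('top','side'):
    c,K,R,t=cam(cn); cv2.imwrite(f'pics/{cn}{n}.png',c['pixels']); W=cloud(c,K,R,t); px=c['pixels']
    hsv=cv2.cvtColor(px,cv2.COLOR_BGR2HSV)
    if cn=='side':
        m=((hsv[...,0]<8)|(hsv[...,0]>172))&(hsv[...,1]>120)&(W[...,0]<.66)&(W[...,0]>.42)&(W[...,1]>-.42)&(W[...,1]<.05)&(W[...,2]<.06)
        print('red',m.sum(),np.median(W[m],0).round(3) if m.any() else '')
        continue
    for lab,lo,hi in(('L',-.15,.06),('R',-.42,-.24)):
      for z,nm in((.05,'lying'),(.1,'standing')):
        s=(np.abs(W[...,2]-z)<.008)&(W[...,1]>lo)&(W[...,1]<hi)&(W[...,0]>.42)&(W[...,0]<.76)&(hsv[...,2]>60)
        s=cv2.morphologyEx(s.astype(np.uint8),cv2.MORPH_OPEN,np.ones((3,3)))>0
        if s.sum()<150: continue
        b=cv2.boxPoints(cv2.minAreaRect(W[s][:,:2].astype(np.float32))); b=b[np.argsort(b[:,0])]
        near,far=b[:2].mean(0),b[2:].mean(0); d=far-near
        tx=np.array([.999,-.046]); 
        print(lab,nm,s.sum(),'z',np.median(W[s][:,2]).round(3),'near',near.round(4),'far',far.round(4),'len',np.linalg.norm(d).round(3),'wid',np.linalg.norm(b[0]-b[1]).round(3),'yaw',np.degrees(np.arctan2(d[1],d[0])).round(1),'far in tape x',((far-[.6895,-.2006])@tx).round(4))
E
python3 look.py 2; python3 -c "
from h import *
dp((.42,-.17,.16,8),(.428,-.337,.16,8),(.428,-.337,.087,8))"
```

```text
time_s: 4.15
tool_pos: [0.4068, -0.0729, 0.1368]
tool_rot: [-179.9, 0.2, 8.9]
force: [0.8, -1.1, -0.1]
grip_width: 0.0307
grasp_force: 0.0
L lying 1079 z 0.051 near [ 0.5228 -0.0549] far [ 0.622  -0.0382] len 0.101 wid 0.07 yaw 9.6 far in tape x -0.0749
R standing 591 z 0.101 near [ 0.4592 -0.3329] far [ 0.509 -0.326] len 0.05 wid 0.071 yaw 7.9 far in tape x -0.1746
red 0 
t 4.25 tcp [ 0.4093 -0.0742  0.14  ] [ 1.7972e+02 -1.6000e-01  8.8200e+00] F [0.9 0.1 0.3]
(0.42, -0.17, 0.16, 8) [-0.4   9.64 -1.95] twist 0.8
(0.428, -0.337, 0.16, 8) [-2.17 26.27 -1.88] twist 0.8
(0.428, -0.337, 0.087, 8) [-2.19 26.23  5.42] twist 0.8
```

```bash
python3 -m jog '[{"dp":[-0.4,5,-2],"twist":0.8,"fingers":0.35},{"dp":[-0.8,10,-2],"twist":0.8,"fingers":0.35},{"dp":[-1.2,16,-2],"twist":0.8,"fingers":0.35},{"dp":[-1.8,22,-2],"twist":0.8,"fingers":0.35},{"dp":[-2.2,26.3,-1],"twist":0.8,"fingers":0.35},{"dp":[-2.2,26.3,2],"twist":0.8,"fingers":0.35},{"dp":[-2.2,26.3,5.4],"twist":0.8,"fingers":0.35},{"dp":[-2.2,26.3,5.4],"twist":0.8,"fingers":0.35}]' && python3 -c "
from h import *
dp((.515,-.325,.087,8))"
```

```text
time_s: 5.25
tool_pos: [0.4276, -0.3342, 0.0801]
tool_rot: [-179.7, 0.2, 8.2]
force: [-0.2, 0.7, 0.2]
grip_width: 0.0305
grasp_force: 0.0
t 5.25 tcp [ 0.4276 -0.3342  0.0801] [-179.69    0.24    8.19] F [-0.2  0.7  0.2]
(0.515, -0.325, 0.087, 8) [ 8.78  0.33 -0.73] twist 0.2
```

```bash
python3 -m jog '[{"dp":[0.8,0.3,-0.7],"twist":0,"fingers":0.35},{"dp":[1.6,0.3,-0.7],"twist":0,"fingers":0.35},{"dp":[2.3,0.3,-0.7],"twist":0,"fingers":0.35},{"dp":[3,0.3,-0.7],"twist":0,"fingers":0.35},{"dp":[3.7,0.3,-0.7],"twist":0,"fingers":0.35},{"dp":[4.3,0.3,-0.7],"twist":0,"fingers":0.35},{"dp":[4.9,0.3,-0.7],"twist":0,"fingers":0.35},{"dp":[5.5,0.3,-0.7],"twist":0,"fingers":0.35}]' && python3 -m jog '[{"dp":[0.6,0,0],"twist":0,"fingers":0.35},{"dp":[1.2,0,0],"twist":0,"fingers":0.35},{"dp":[1.8,0,0],"twist":0,"fingers":0.35},{"dp":[2.4,0,0],"twist":0,"fingers":0.35},{"dp":[2.4,0,0],"twist":0,"fingers":0.35},{"dp":[-1,0,0],"twist":0,"fingers":0.35},{"dp":[-6,0,-2],"twist":0,"fingers":0.35},{"dp":[-9,0,-5],"twist":0,"fingers":0.35}]'; python3 look.py 3
```

```text
time_s: 6.25
tool_pos: [0.4844, -0.331, 0.0905]
tool_rot: [-180.0, 0.0, 8.2]
force: [-0.2, 0.8, -0.4]
grip_width: 0.0305
grasp_force: 0.0
time_s: 7.25
tool_pos: [0.3916, -0.344, 0.14]
tool_rot: [-179.9, 0.2, 8.1]
force: [0.0, -0.6, 0.8]
grip_width: 0.0304
grasp_force: 0.0
L lying 1078 z 0.05 near [ 0.5228 -0.055 ] far [ 0.6221 -0.0381] len 0.101 wid 0.071 yaw 9.7 far in tape x -0.0748
R lying 1070 z 0.051 near [ 0.5114 -0.3259] far [ 0.6109 -0.3122] len 0.1 wid 0.071 yaw 7.8 far in tape x -0.0734
red 26 [ 0.51  -0.316  0.027]
```

```bash
python3 -c "
import cv2;i=cv2.imread('pics/side3.png');cv2.imwrite('pics/s3c.png',cv2.resize(i[170:300,250:410],None,fx=4,fy=4,interpolation=2))
from h import *
dp((.45,-.335,.12,8),(.485,-.33,.03,8))"
```

```text
t 7.35 tcp [ 0.3929 -0.347   0.1437] [ 1.7969e+02 -6.0000e-02  7.8600e+00] F [ 1.  -0.7  0.6]
(0.45, -0.335, 0.12, 8) [ 5.82 -0.42  2.37] twist -0.1
(0.485, -0.33, 0.03, 8) [ 9.34 -0.48 11.38] twist -0.1
```

View pics/s3c.png

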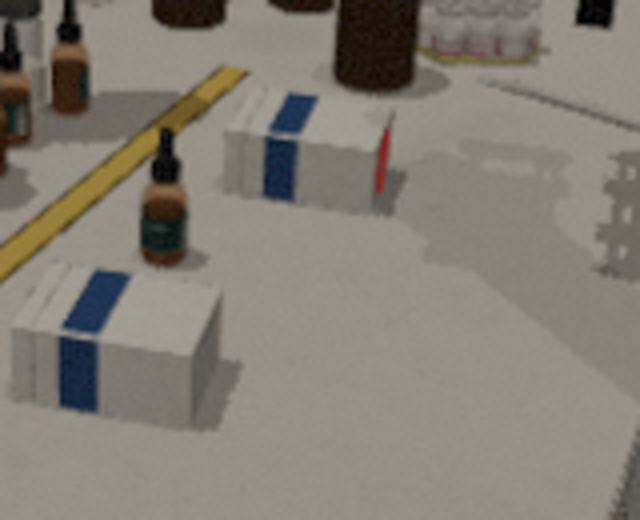

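The stamp's red edge is visible on the right carton at crop (383,160), and the left underside is plain at (210,350). The right carton is therefore the one to push.

```bash
python3 -m jog '[{"dp":[4,-0.4,0],"twist":0,"fingers":0.35},{"dp":[8,-0.4,1],"twist":0,"fingers":0.35},{"dp":[8,-0.4,5],"twist":0,"fingers":0.35},{"dp":[8,-0.4,9],"twist":0,"fingers":0.35},{"dp":[8,-0.4,11.3],"twist":0,"fingers":0.35},{"dp":[8,-0.4,11.3],"twist":0,"fingers":0.35}]' && python3 -c "
from h import *
dp((.56,-.319,.03,8))"
```

```text
time_s: 8.1
tool_pos: [0.4726, -0.3267, 0.0249]
tool_rot: [-179.8, 0.2, 8.2]
force: [0.1, -0.4, -0.2]
grip_width: 0.0306
grasp_force: 0.0
t 8.1 tcp [ 0.4726 -0.3267  0.0249] [-179.77    0.18    8.23] F [ 0.1 -0.4 -0.2]
(0.56, -0.319, 0.03, 8) [ 8.76  0.49 -0.54] twist 0.2
```

```bash
python3 -m jog '[{"dp":[1,0.4,-0.5],"twist":0,"fingers":0.35},{"dp":[2,0.4,-0.5],"twist":0,"fingers":0.35},{"dp":[2.8,0.4,-0.5],"twist":0,"fingers":0.35},{"dp":[3.5,0.4,-0.5],"twist":0,"fingers":0.35},{"dp":[4.2,0.4,-0.5],"twist":0,"fingers":0.35},{"dp":[4.9,0.4,-0.5],"twist":0,"fingers":0.35},{"dp":[5.6,0.4,-0.5],"twist":0,"fingers":0.35},{"dp":[6.3,0.4,-0.5],"twist":0,"fingers":0.35}]' && python3 -m jog '[{"dp":[0.6,0,0],"twist":0,"fingers":0.35},{"dp":[1.2,0,0],"twist":0,"fingers":0.35},{"dp":[1.8,0,0],"twist":0,"fingers":0.35},{"dp":[1.8,0,0],"twist":0,"fingers":0.35}]'; python3 look.py 4
```

```text
time_s: 9.1
tool_pos: [0.5369, -0.3235, 0.0325]
tool_rot: [180.0, 0.0, 8.2]
force: [-2.0, 0.0, 2.3]
grip_width: 0.0305
grasp_force: 1.0
time_s: 9.6
tool_pos: [0.5555, -0.3204, 0.0325]
tool_rot: [-180.0, -0.1, 8.2]
force: [-0.7, -0.1, 0.8]
grip_width: 0.0303
grasp_force: 0.0
L lying 1068 z 0.05 near [ 0.5228 -0.0551] far [ 0.6218 -0.0381] len 0.1 wid 0.07 yaw 9.8 far in tape x -0.0751
R lying 693 z 0.051 near [ 0.5974 -0.3125] far [ 0.6662 -0.3022] len 0.069 wid 0.07 yaw 8.5 far in tape x -0.0186
red 22 [ 0.564 -0.299  0.021]
```

View pics/top4.png

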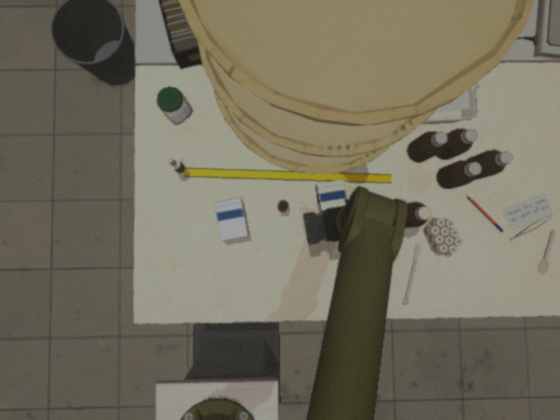

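The right carton's far end (332,184) is just short of the tape and the bottles are unmoved. About 19 mm remains.

```bash
python3 -m jog '[{"dp":[0.5,0,0],"twist":0,"fingers":0.35},{"dp":[1,0,0],"twist":0,"fingers":0.35},{"dp":[1.4,0,0],"twist":0,"fingers":0.35},{"dp":[1.8,0,0],"twist":0,"fingers":0.35},{"dp":[1.9,0,0],"twist":0,"fingers":0.35},{"dp":[1.9,0,0],"twist":0,"fingers":0.35}]'; python3 look.py 5; python3 -m jog '[{"dp":[-3,0,0],"twist":0,"fingers":0.35},{"dp":[-8,0,0],"twist":0,"fingers":0.35},{"dp":[-12,0,-2],"twist":0,"fingers":0.35},{"dp":[-16,0,-6],"twist":0,"fingers":0.35},{"dp":[-16,0,-6],"twist":0,"fingers":0.35}]'; python3 look.py 6
```

```text
time_s: 10.45
tool_pos: [0.5735, -0.3183, 0.0326]
tool_rot: [180.0, -0.0, 8.2]
force: [0.8, 0.3, 0.1]
grip_width: 0.0302
grasp_force: 0.0
L lying 1077 z 0.051 near [ 0.5228 -0.0549] far [ 0.6218 -0.0381] len 0.1 wid 0.07 yaw 9.7 far in tape x -0.0751
R lying 655 z 0.051 near [ 0.6183 -0.3097] far [ 0.6842 -0.2988] len 0.067 wid 0.07 yaw 9.3 far in tape x -0.0008
red 23 [ 0.582 -0.297  0.02 ]
time_s: 11.18
tool_pos: [0.4136, -0.3442, 0.0958]
tool_rot: [179.7, -0.1, 7.9]
force: [1.1, -0.1, 0.6]
grip_width: 0.0304
grasp_force: 0.0
L lying 1072 z 0.051 near [ 0.5228 -0.055 ] far [ 0.6219 -0.038 ] len 0.1 wid 0.071 yaw 9.7 far in tape x -0.075
R lying 1059 z 0.051 near [ 0.5843 -0.3144] far [ 0.6838 -0.2994] len 0.101 wid 0.071 yaw 8.6 far in tape x -0.0012
red 38 [ 0.583 -0.305  0.026]
```

View pics/top6.png

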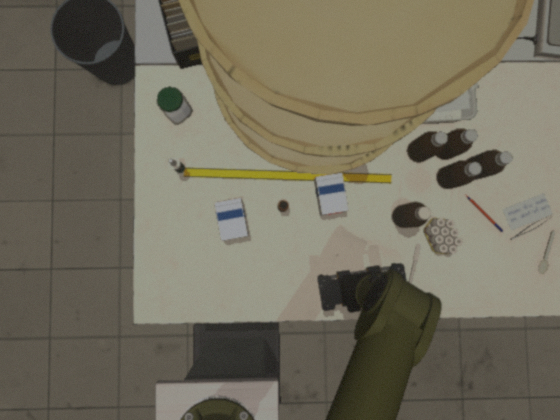

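The stamped carton's far end (332,177) is on the tape, about 1 mm from its middle line. The other carton lies at (232,219) and the bottles have not moved. Handing in.

```bash
python3 -c "
from cell import env
print(env.sign_off())"
```

```text
the job is handed in; nothing more can be done
None
```

Job handed in: I tipped both cartons away, left then right. The stamped one (right) was pushed until its far end measured about 1 mm short of the tape's middle line; the plain one lies 75 mm short, and the bottles look undisturbed in the last picture (the hand-in returned no verdict).

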